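# Hang the tube block on the sprung lift hook

## Robot

A 6-joint arm with a two-finger parallel gripper is mounted at the origin on the work surface. World frame = base frame: x ahead of the robot, y to its left, z up, the work surface at z = 0. Lengths are in m, angles in rad, forces in N, time in s.
With the tool pointing down it reaches from about 0.275 to 0.825 m from the base axis. Payload 5.2 kg.
Tool frame: the origin (TCP) lies at the centre of the arm's flange, where the gripper is bolted on; the fingertips stand 186 mm ahead of it and the grasp point (between the pads) lies 167 mm ahead of it; z points along the fingers, y is the line along which they close (so a half turn about z gives the same grasp; the last joint's range is limited). The gripper opens to 93 mm and grips with 3 to 60 N. Pads are 15 mm wide; open, the fingers measure 128 mm over their backs; the gripper's body (75 mm by 188 mm) begins 65 mm behind the grasp point.
Start: joints at [-1.472, 0.259, 1.535, -0, 1.348, -0.203], TCP at [0.164, -0.525, 0.405] pointing down, gripper open.
Joint ranges: [-3.14, 3.14], [-0.91, 2.08], [0.19, 2.58], [-1.22, 4.36], [0.22, 2.71], [-3.12, 3.12]. Speed limits (rad/s): [2.57, 2.57, 3.14, 3.14, 3.14, 3.14].

## Interface

Orientations are given as a 3x3 rotation matrix whose columns are the frame's x, y, z axes.
In Python, from plant import monitor, optics, manip gives the robot as it stands.
- The arm moves only by the tool arm_command, never from a script. Its argument "series" is one flat list of numbers, 7 for each row, row after row: the turn, a rotation vector about the world's x, y, z in units of pi rad (1.0 is pi rad), then the shift along the world's x, y, z in units of 150 mm (1.0 is 150 mm), then the opening, from 0 (shut) to 1 (fully open). A call has 1 to 12 rows; each row shifts and turns the commanded pose from where the row before left it; what a row does not reach is not made up. A row lasts 1/10 s, in which the tool goes at most 50 mm and 8.59 degrees, less where a joint would pass 70% of its speed; a pose out of reach is approached as far as the arm can. A call with a number of a shift or a turn outside -1 to 1 is refused whole. A call with a gripper value outside its range is refused whole. The fingers move at their own pace and stop on an object; the grip force is fixed at half the most. Time passes only in rows, so rows that do not move let the fingers close. It gives the time, the measured TCP pose, the force, the opening and the grip force at its end, in the units of the state.
- monitor.get_obs(): the state, without advancing time (a new reading comes with each control period).
- optics.grab_frame(name): name is "scene" or "top" or "wrist"; returns the picture (384x512x3 uint8, blue, green, red); there is no depth.
- optics.get_calibration(name): a dict with "fx", "fy", "cx", "cy" (pixels), "k1" (the pictures are not rectified: a ray, as slopes to the right and down, at radius r is drawn at 1 + k1 r^2 times it, then the intrinsics apply), "R" (3x3) and "t" (3): a world point X has camera coordinates R X + t; the wrist camera has in their place "T_tool_cam" (4x4, takes a point from camera to tool coordinates, whose origin is the TCP and whose axes are the flange's). Camera axes: x right, y down, z forward; pixel columns grow to the right and rows downward; lengths in m; the calibration is good to about 2 mm. A picture is of the moment at which its call begins: read the wrist's pose just before it. get_calibration takes no time and is no camera call.
- manip.job_done(): hands the job in; it is judged then, once.
The state is a dict: "time_s": time; "q": joint angles; "joint_velocities": joint speeds; "tau": joint torques, N m; "tcp_pos": TCP position; "orientation": TCP orientation; "wrist_force": force on the tool from outside, world axes, zero at the start; "torque": the same for the moment, N m; "grip_width": finger opening in m; "finger_force": force on a finger pad.
Only numpy, scipy, OpenCV 4.12 (cv2) and the standard library are available. Lean on these libraries where they do the work, as an engineer would, in place of code of your own. Each camera call takes 0.05 s, during which the arm holds its last target. There are 200 camera calls.

## Task

Draw the sprung hook of the lift stand down, bring it under the standing handle of the aluminium tube block, and let it rise gently, under control, until the block hangs on the hook with the arm fully back up; then let go. Feel for the handle: stop as soon as you touch it, so that the standing block is not shoved or tipped by more than a few millimetres, do not press the hook hard on it, do not touch the block yourself, never let the hook fly up, and leave the other things alone.

Things in the scene. Friction and masses are not known exactly. Their poses are not given: they have to be found in the camera images.
- stand: Lift stand, fixed. White base plate 360 x 200 x 10 mm with a 26 mm steel post standing in it. Origin: on the post's axis at bench height; z up; the plate reaches 320 mm along -x from the post. The post turns, with arm, knob and hook. Its top is 302 mm above the bench.
- swing (a joint): Turn of the post with its arm, rad, -0.9 to 0.5, light friction. At 0 the arm points along the stand's -x; growing values carry the arm's end towards the stand's +y, which is the way the hook's open tip points.
- lift (a joint): How far the sprung arm is pulled down, m: 0 fully up (as it starts), 0.12 its lower stop, which is lower than the block allows. The spring pulls it up with about 13.5 N at 0 and 16.5 N at 0.12 (own weight already taken off); let go unloaded it flies up.
- knob (a point): Centre of the upright black grip cylinder (26 mm diameter, 40 mm high) on top of the arm's end, 200 mm from the post's axis. A flange (56 mm wide) lies under it, its top 20 mm below this point; fingertips can bear down on it. The arm below is 22 mm wide, 14 mm thick. The hook hangs from the arm under the knob.
- hook: Steel hook of 6 mm round bar under the arm's end. Origin: lowest point of its inside, where a hung bar rests, 110 mm straight below the knob's centre; z up; x along the arm to the post; y from the shank to the open tip. Inner face of the upright shank at y = -6 mm; inside 12 mm wide; underside 6 mm below the origin; arm's underside 70 mm above it.
- hook_tip (a point): Top of the hook's open tip, 9 mm along y and 16 mm up from the hook's origin; 6 mm thick. To hook on, it must pass under the bail's bar, on until the bar lies between tip and shank.
- block: Loose aluminium tube block 90 (x) x 130 (y) x 45 mm (z), about 0.85 kg, with white tube caps 10 mm above its top; stands on the stand's plate, under the hook's arc. Origin: centre of its underside; z up. A push of about 4 to 5 N on its bail shoves or tips it. A steel bail (arched handle) stands over it in the x-z plane.
- bail_pivot (a point): Midpoint of the bail's pivot line, which runs along the block's x, 25 mm above its underside. The bail is 6 mm round bar, 100 mm wide up to 45 mm from the pivot line, then narrowing to 50 mm at 80 mm; its shallow peak (bar centre) is 85 mm from the pivot line, over this point if upright.
- bail_foot (a point): One pivot end of the bail, 50 mm along the block's x from the midpoint. The bail leans by up to 0.4 rad either way about this pivot line (peak up to 33 mm to either side along y, and up to 7 mm lower). The lean changes every time and is not measured: see or feel it. It is stiff and keeps its lean, so the block may hang slanted.
- rack: Bystander: blue tube rack 85 x 125 x 58 mm, loose. Origin: centre of its underside.
- reagent: Bystander: amber jar, 48 mm diameter, 90 mm tall, loose. Origin: centre of its underside.
- beaker: Bystander: white plastic cup, 60 mm diameter at the rim, 75 mm tall, loose. Origin: centre of its underside.

How it is judged:
On the way, in this order (a step that is already met when the one before it is completed fails the run):
1. the hook is drawn down by more than 50 mm (value of joint lift above 0.05 m), for 0.2 s.
2. the block is carried by the hook, more than 15 mm off the plate at its centre (height (world z) of block above 0.025 m and contact force between hook and block above 3 N), for 0.2 s.
At the end, for the whole second after the job is handed in: The block hangs on the hook (it bears on the hook with more than 3 N), its underside's centre more than 35 mm above the bench (25 mm above the plate), slanted less than 0.6 rad, slower than 60 mm/s, the arm within 12 mm of fully up, and the rack, jar and cup within 30 mm of where they stood (value of joint lift below 0.012 m and height (world z) of block above 0.035 m and contact force between hook and block above 3 N and angle between block's own z axis and vertical below 0.6 rad and linear speed of block below 0.06 m/s and distance of each of rack, reagent, beaker from where it was at the start of the episode below 0.03 m); the robot touches nothing.
It fails at once if the block is shoved or tipped by more than 4 mm while it stands on the plate or the hook is still too low to carry it (drawn down more than 60 mm) ((height (world z) of block below 0.0115 m or value of joint lift above 0.06 m) and distance of block from where it was at the start of the episode above 0.004 m).
It fails at once if hook and block press on each other with more than 20 N (contact force between hook and block above 20 N).
It fails at once if the hook flies up (faster than 0.4 m/s) (velocity of joint lift below -0.4 m/s).
It fails at once if the robot touches the block (contact force between any of the fingers, the arm and block above 0.5 N).
It fails at once if rack, jar or cup is moved more than 30 mm (distance of any of rack, reagent, beaker from where it was at the start of the episode above 0.03 m).
It also fails if it takes over 72 s, if anything falls off the work surface, if the arm or the gripper's body presses on something with over 40 N, if the wrist force passes 120 N, or if a joint passes its speed limit or range.

## Working session

There is one attempt and no reset: what is moved stays moved. The work goes in short steps, Python scripts to look and compute and a tool call to move; the robot and the scene stay as the last step left them, time stands still between calls to the robot, and variables do not carry over. Pictures are saved under pics/ and viewed, at most 10 in all, crops included, and the job is handed in when it is done.

Besides the shell and the picture viewer there is one more tool, called after ">>>" as name(argument=value, ...) on one line, values as JSON. arm_command: Moves the arm, as the interface text tells. Shifts and turns lie within -1 to 1; 1 stands for 150 mm of shift or pi rad of turn. Its arguments: {"type":"object","properties":{"series":{"type":"array","items":{"type":"number","minimum":-1,"maximum":1}}},"required":["series"]}

```bash
mkdir -p pics; cat > h.py <<'E'
import numpy as np, cv2
from plant import monitor, optics, manip
def cal(n):
    c=optics.get_calibration(n)
    if 'R' in c: return c,np.array(c['R']),np.array(c['t'])
    o=monitor.get_obs();T=np.array(c['T_tool_cam']);Rt=np.array(o['orientation']);p=np.array(o['tcp_pos'])
    Rwc=Rt@T[:3,:3];pc=Rt@T[:3,3]+p
    return c,Rwc.T,-Rwc.T@pc
def ray(C,u,v):
    c,R,t=C
    d=np.array([(u-c['cx'])/c['fx'],(v-c['cy'])/c['fy']]);s=d.copy()
    for _ in range(30): s=d/(1+c['k1']*(s@s))
    r=R.T@np.array([s[0],s[1],1]);return -R.T@t,r/np.linalg.norm(r)
def proj(C,X):
    c,R,t=C
    x=R@np.array(X)+t;s=x[:2]/x[2];s=s*(1+c['k1']*(s@s));return np.array([c['fx']*s[0]+c['cx'],c['fy']*s[1]+c['cy']])
def tri(obs):
    A=np.zeros((3,3));b=np.zeros(3)
    for C,u,v in obs:
        o,d=ray(C,u,v);P=np.eye(3)-np.outer(d,d);A+=P;b+=P@o
    X=np.linalg.solve(A,b)
    return X,[np.round(proj(C,X)-[u,v],1) for C,u,v in obs]
def atz(C,u,v,z):
    o,d=ray(C,u,v);return o+d*(z-o[2])/d[2]
E
python3 - <<'E'
from h import *
o=monitor.get_obs();print({k:np.round(v,3) for k,v in o.items()})
for n in ['scene','top','wrist']:
    im=optics.grab_frame(n);cv2.imwrite(f'pics/{n}0.png',im)
    C=cal(n);print(n,C[0]['fx'],C[0]['cx'],C[0]['k1'],'pos',-C[1].T@C[2])
E
```

```text
{'time_s': np.float64(0.0), 'q': array([-1.472,  0.259,  1.536,  0.   ,  1.348, -0.203]), 'joint_velocities': array([ 0.002, -0.001,  0.001,  0.001,  0.001, -0.002]), 'tau': array([-1.0000e-03, -4.3731e+01, -2.8400e+01,  7.2000e-02,  4.1000e-02,
       -0.0000e+00]), 'tcp_pos': array([ 0.163, -0.525,  0.404]), 'orientation': array([[ 0.955,  0.297, -0.   ],
       [ 0.297, -0.955,  0.002],
       [ 0.   , -0.002, -1.   ]]), 'wrist_force': array([ 0.387, -0.354,  0.198]), 'torque': array([-0.008,  0.003,  0.029]), 'finger_force': np.float64(0.0), 'grip_width': np.float64(0.093)}
scene 483.11867630805494 264.30447419613336 -0.1699382604805306 pos [ 1.16693682 -0.25940908  0.998779  ]
top 374.1205159541456 254.90554392583817 0.03363220173075214 pos [0.52151858 0.08341585 0.94410862]
wrist 298.5007654869157 248.65601691965875 -0.008417614798205218 pos [ 0.24172995 -0.50003051  0.38381317]
```

View pics/scene0.png

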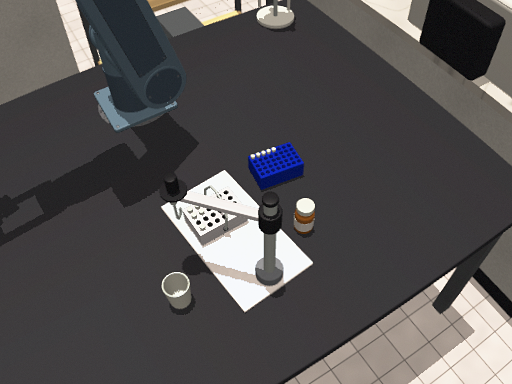

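View pics/top0.png

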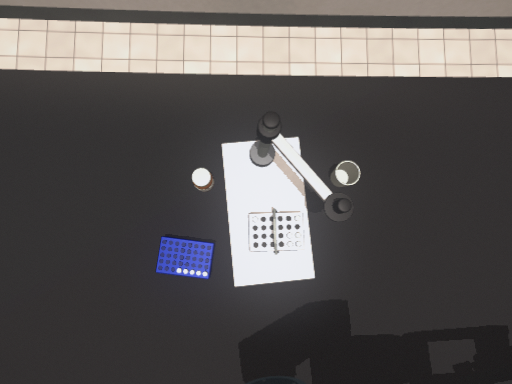

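The scene view shows the stand: post top (270,200), knob (172,185), block about (212,215). In the top view the post top is (271,119), the knob (343,205), the block (277,231), and its bail (276,232) runs along the image column.

```bash
python3 - <<'E'
import cv2,numpy as np
a=cv2.imread('pics/scene0.png')[165:305,155:315];b=cv2.imread('pics/top0.png')[100:290,215:365]
a=cv2.resize(a,None,fx=5,fy=5,interpolation=cv2.INTER_CUBIC)[:600];
b=cv2.resize(b[:, :],None,fx=3.15,fy=3.15,interpolation=cv2.INTER_CUBIC)
a=cv2.convertScaleAbs(a,alpha=1.3,beta=25)
cv2.imwrite('pics/a.png',a[:,:800]);cv2.imwrite('pics/b.png',cv2.convertScaleAbs(b,alpha=1.2,beta=25)[:600])
E
```

```text
(no output)
```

View pics/a.png

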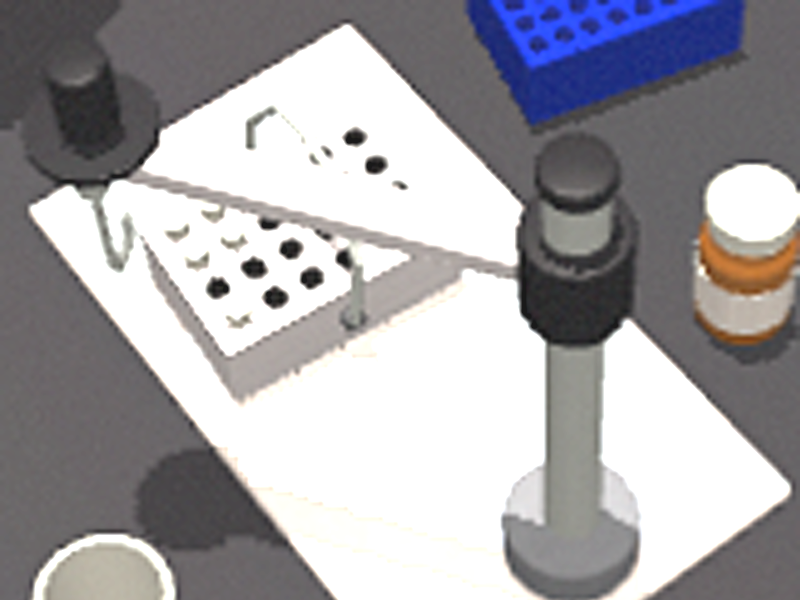

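View pics/b.png

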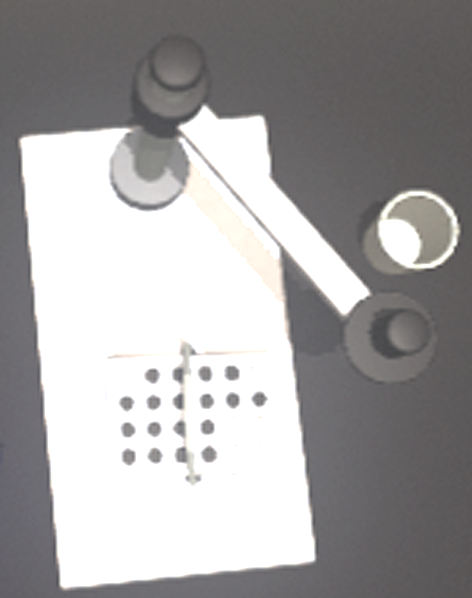

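Crop of the scene: knob top (80,62), post top (578,150), bail near-foot (352,320), far shoulder of the bail (272,108). Crop of the top view: plate corners (20,135),(265,115),(315,562),(62,587), feet (186,345),(193,480), knob top (408,330), post top (178,62).

```bash
cat >> h.py <<'E'
S=lambda x,y:((x+.5)/5-.5+155,(y+.5)/5-.5+165)
T=lambda x,y:((x+.5)/3.15-.5+215,(y+.5)/3.15-.5+100)
E
python3 - <<'E'
from h import *
np.set_printoptions(precision=4,suppress=True)
s=cal('scene');t=cal('top')
print('posttop',tri([(s,*S(578,155)),(t,*T(178,62))]))
print('knobtop',tri([(s,*S(80,62)),(t,*T(408,330))]))
print('flange',tri([(s,*S(92,128)),(t,*T(390,337))]))
for p in [(20,135),(265,115),(315,562),(62,587)]: print('corner top',atz(t,*T(*p),.01))
for p in [(348,24),(33,210),(788,488)]: print('corner scene',atz(s,*S(*p),.01))
print('feet top',atz(t,*T(186,345),.035),atz(t,*T(193,480),.035),'scene near',atz(s,*S(352,320),.035))
for p in [(109,356),(192,410)]: pass
for p in [(128,402),(260,399),(128,457),(209,455),(232,373),(152,375)]: print('hole',atz(t,*T(*p),.055))
for p in [(230,355)]: print('block top corner scene',atz(s,*S(*p),.055))
for p in [(240,400)]: print('block bottom corner scene',atz(s,*S(*p),.01))
print('post base',atz(t,*T(148,168),.02),atz(s,*S(572,540),.02))
for p in [(109,356),(275,352)]: print('top edge block near post',atz(t,*T(*p),.055),atz(t,*T(*p),.01))
E
```

```text
posttop (array([0.7282, 0.0293, 0.3015]), [array([-0.8,  0.1]), array([-0.7, -0.4])])
knobtop (array([ 0.5783, -0.101 ,  0.286 ]), [array([-0.7, -0.1]), array([-0.7, -0.4])])
flange (array([ 0.5775, -0.1021,  0.2443]), [array([-0.6, -0. ]), array([-0.5, -0.3])])
corner top [0.759  0.1314 0.01  ]
corner top [ 0.7772 -0.0679  0.01  ]
corner top [ 0.4196 -0.101   0.01  ]
corner top [0.402 0.096 0.01 ]
corner scene [0.4058 0.0955 0.01  ]
corner scene [ 0.4267 -0.1007  0.01  ]
corner scene [0.7614 0.129  0.01  ]
feet top [0.5873 0.0006 0.035 ] [ 0.484  -0.0038  0.035 ] scene near [ 0.5863 -0.0026  0.035 ]
hole [0.5429 0.0465 0.055 ]
hole [ 0.545  -0.0532  0.055 ]
hole [0.502  0.0466 0.055 ]
hole [ 0.5033 -0.0141  0.055 ]
hole [ 0.5646 -0.0323  0.055 ]
hole [0.5631 0.0284 0.055 ]
block top corner scene [ 0.5849 -0.0653  0.055 ]
block bottom corner scene [ 0.5822 -0.064   0.01  ]
post base [0.7303 0.0286 0.02  ] [0.7345 0.0266 0.02  ]
top edge block near post [0.5775 0.0608 0.055 ] [0.5803 0.0597 0.01  ]
top edge block near post [ 0.5805 -0.0652  0.055 ] [ 0.5835 -0.0728  0.01  ]
```

```bash
cat >> h.py <<'E'
def bail(a,P=(.5357,-.002,.035),yaw=.024):
    c,s_=np.cos(yaw),np.sin(yaw);X=np.array([c,s_,0]);Y=np.array([-s_,c,0])
    pts=[(-50,0),(-50,45),(-25,80),(0,85),(25,80),(50,45),(50,0)]
    # a>0 leans to +y
    return [np.array(P)+X*x/1e3+(Y*np.sin(a)+np.array([0,0,1])*np.cos(a))*h/1e3 for x,h in pts]
E
python3 - <<'E'
from h import *
s=cal('scene');t=cal('top')
for a in [-.4,-.2,-.1,0,.1,.2,.4]:
    B=bail(a)
    print(a,'scene',[tuple(np.round((proj(s,p)-[155,165]+.5)*5-.5).astype(int).tolist()) for p in B],'top',[tuple(np.round((proj(t,p)-[215,100]+.5)*3.15-.5).astype(int).tolist()) for p in B])
E
```

```text
-0.4 scene [(251, 177), (211, 142), (204, 149), (225, 181), (257, 222), (316, 286), (355, 317)] top [(192, 478), (222, 479), (245, 445), (247, 409), (242, 374), (217, 343), (188, 347)]
-0.2 scene [(251, 177), (226, 131), (231, 128), (255, 158), (285, 200), (332, 274), (355, 317)] top [(192, 478), (210, 480), (224, 445), (225, 409), (222, 374), (205, 343), (188, 347)]
-0.1 scene [(251, 177), (234, 126), (246, 119), (271, 148), (300, 191), (340, 269), (355, 317)] top [(192, 478), (204, 480), (213, 446), (213, 410), (211, 374), (199, 343), (188, 347)]
0 scene [(251, 177), (242, 122), (261, 111), (287, 140), (315, 183), (348, 264), (355, 317)] top [(192, 478), (198, 480), (202, 446), (201, 410), (199, 374), (193, 343), (188, 347)]
0.1 scene [(251, 177), (250, 118), (276, 104), (303, 132), (330, 175), (357, 260), (355, 317)] top [(192, 478), (192, 480), (190, 446), (189, 410), (188, 375), (187, 343), (188, 347)]
0.2 scene [(251, 177), (258, 115), (291, 98), (319, 126), (345, 169), (365, 256), (355, 317)] top [(192, 478), (186, 481), (179, 447), (177, 411), (177, 375), (181, 343), (188, 347)]
0.4 scene [(251, 177), (274, 110), (319, 90), (349, 117), (374, 161), (381, 251), (355, 317)] top [(192, 478), (174, 481), (157, 447), (153, 411), (155, 376), (169, 344), (188, 347)]
```

Both views agree on a bail lean of about 0.1 rad towards +y, which puts its peak at about (0.536, 0.0065, 0.120). The knob centre is (0.578, -0.101, 0.266) and swing is about -0.62. Next I move above the knob, turning the finger line tangential to the arm.

>>> arm_command(series=[0, 0, 0.011, 0.2, 0.2, 0.11, 1, 0, 0, 0.011, 0.2, 0.2, 0.11, 1, 0, 0, 0.011, 0.2, 0.2, 0.11, 1, 0, 0, 0.011, 0.2, 0.2, 0.11, 1, 0, 0, 0.011, 0.2, 0.2, 0.11, 1, 0, 0, 0.011, 0.2, 0.2, 0.11, 1, 0, 0, 0.011, 0.2, 0.2, 0, 1, 0, 0, 0.011, 0.2, 0.2, 0, 1, 0, 0, 0.011, 0.2, 0.2, 0, 1, 0, 0, 0.011, 0.2, 0.2, 0, 1, 0, 0, 0.011, 0.2, 0.2, 0, 1, 0, 0, 0.011, 0.2, 0.2, 0, 1])

```text
time_s: 1.35
tcp_pos: [0.5245, -0.1636, 0.5035]
orientation: [[0.753, 0.658, -0.0], [0.658, -0.753, 0.0], [-0.0, -0.0, -1.0]]
wrist_force: [0.8, -0.1, 0.6]
grip_width: 0.0928
finger_force: 0.0
```

```bash
python3 - <<'E'
from h import *
o=monitor.get_obs();C=cal('wrist');im=optics.grab_frame('wrist')
print(o['time_s'],o['tcp_pos'],o['orientation'],o['joint_velocities'])
cv2.imwrite('pics/w1.png',cv2.resize(im,None,fx=1.5,fy=1.5,interpolation=cv2.INTER_CUBIC))
np.savez('w1.npz',R=C[1],t=C[2])
print([np.round(proj(C,p)*1.5).tolist() for p in bail(.1)],proj(C,(.5783,-.101,.286))*1.5)
E
```

```text
1.35 [ 0.52445177 -0.1635883   0.50352083] [[ 7.53130939e-01  6.57870512e-01 -4.21398380e-04]
 [ 6.57870606e-01 -7.53130965e-01  1.26730255e-04]
 [-2.33996070e-04 -3.72670084e-04 -9.99999903e-01]] [ 0.77478785  0.35634555 -0.44046964 -0.0020683   0.08017281  0.42898986]
[[221.0, 155.0], [200.0, 153.0], [198.0, 124.0], [213.0, 96.0], [234.0, 70.0], [268.0, 54.0], [283.0, 67.0]] [346.15433156 149.99950223]
```

View pics/w1.png

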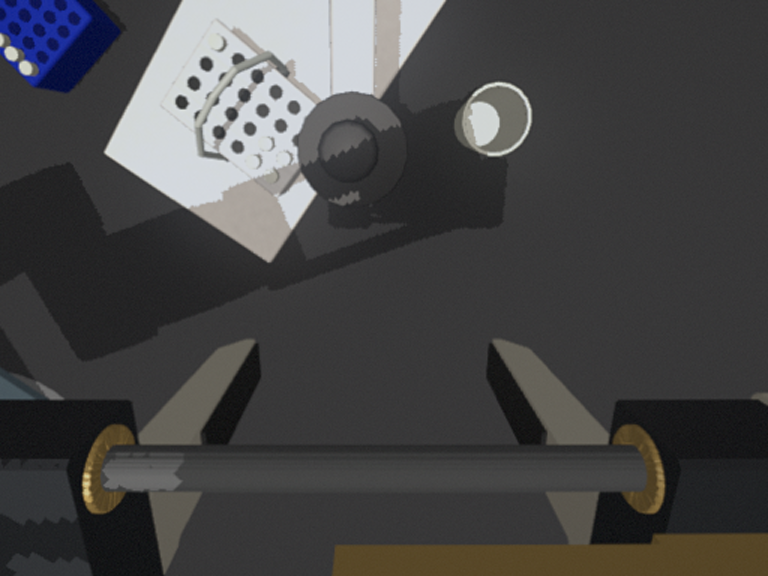

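The wrist picture shows the bail from (202,153) over (213,95) to (268,54) and the knob at (348,150). Both match the predictions for lean 0.1 within about 2 px. Now I centre over the knob and go down.

>>> arm_command(series=[0, 0, 0, 0.119, 0.139, 0, 1, 0, 0, 0, 0.119, 0.139, 0, 1, 0, 0, 0, 0.119, 0.139, 0, 1, 0, 0, 0, 0, 0, 0, 1, 0, 0, 0, 0, 0, 0, 1, 0, 0, 0, 0, 0, -0.1, 1, 0, 0, 0, 0, 0, -0.1, 1, 0, 0, 0, 0, 0, 0, 1, 0, 0, 0, 0, 0, 0, 1])

```text
time_s: 2.3
tcp_pos: [0.5766, -0.1035, 0.474]
orientation: [[0.755, 0.656, -0.001], [0.656, -0.755, -0.0], [-0.0, -0.0, -1.0]]
wrist_force: [0.0, 0.6, -0.1]
grip_width: 0.0928
finger_force: 0.0
```

```bash
python3 - <<'E'
from h import *
o=monitor.get_obs();C=cal('wrist');im=optics.grab_frame('wrist')
print(o['time_s'],o['tcp_pos'],o['wrist_force'])
k=proj(C,(.5783,-.101,.286));print(k,[proj(C,o['tcp_pos']+np.array([0,0,-.148])+o['orientation'][:,1]*d) for d in(-.046,0,.046)])
cv2.imwrite('pics/w2.png',im)
E
```

```text
2.3 [ 0.57655445 -0.10346343  0.47395498] [ 0.00458729  0.5714819  -0.08395786]
[248.25863999 233.9479204 ] [array([155.93286335, 274.66975102]), array([249.68612436, 274.62653017]), array([343.37903375, 274.44437397])]
```

View pics/w2.png

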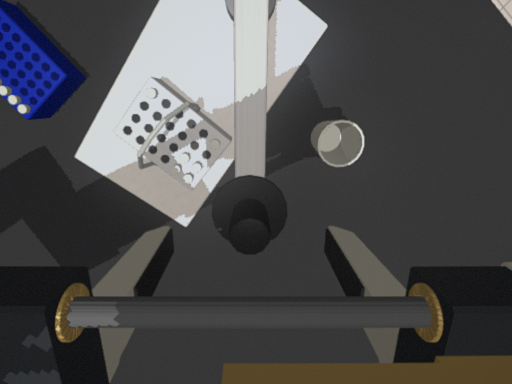

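The knob top is at (250,236), centred between the fingertips. I go down and close.

>>> arm_command(series=[0, 0, 0, 0.01, 0.016, -0.09, 1, 0, 0, 0, 0, 0, -0.09, 1, 0, 0, 0, 0, 0, -0.06, 1, 0, 0, 0, 0, 0, 0, 1, 0, 0, 0, 0, 0, 0, 0, 0, 0, 0, 0, 0, 0, 0, 0, 0, 0, 0, 0, 0, 0, 0, 0, 0, 0, 0, 0, 0, 0, 0, 0, 0, 0, 0, 0, 0, 0, 0, 0, 0, 0, 0, 0, 0, 0, 0, 0, 0, 0])

```text
time_s: 3.45
tcp_pos: [0.5785, -0.1002, 0.4378]
orientation: [[0.754, 0.657, 0.0], [0.657, -0.754, -0.0], [0.0, 0.0, -1.0]]
wrist_force: [0.3, 0.0, 0.3]
grip_width: 0.0415
finger_force: 0.0
```

>>> arm_command(series=[0, 0, 0, 0, 0, 0, 0, 0, 0, 0, 0, 0, 0, 0, 0, 0, 0, 0, 0, 0, 0, 0, 0, 0, 0, 0, 0, 0, 0, 0, 0, 0, 0, -0.01, 0, 0, 0, 0, 0, 0, -0.02, 0, 0, 0, 0, 0, 0, -0.02, 0, 0, 0, 0, 0, 0, 0, 0])

```text
time_s: 4.25
tcp_pos: [0.5785, -0.1005, 0.4329]
orientation: [[0.754, 0.657, 0.004], [0.657, -0.754, -0.002], [0.001, 0.004, -1.0]]
wrist_force: [-1.8, -0.6, 13.4]
grip_width: 0.0255
finger_force: 30.0
```

>>> arm_command(series=[0, 0, 0, 0, 0, -0.055, 0, 0, 0, 0, 0, 0, -0.055, 0, 0, 0, 0, 0, 0, -0.055, 0, 0, 0, 0, 0, 0, -0.055, 0, 0, 0, 0, 0, 0, -0.055, 0, 0, 0, 0, 0, 0, -0.055, 0, 0, 0, 0, 0, 0, -0.055, 0, 0, 0, 0, 0, 0, -0.055, 0, 0, 0, 0, 0, 0, 0, 0, 0, 0, 0, 0, 0, 0, 0])

```text
time_s: 5.25
tcp_pos: [0.5788, -0.1007, 0.3671]
orientation: [[0.754, 0.657, 0.003], [0.657, -0.754, -0.002], [0.001, 0.004, -1.0]]
wrist_force: [-3.2, -1.3, 15.7]
grip_width: 0.0256
finger_force: 30.0
```

```bash
python3 - <<'E'
from h import *
o=monitor.get_obs()
print(o['time_s'],o['tcp_pos'],o['wrist_force'],o['torque'])
im=optics.grab_frame('scene');t=optics.grab_frame('top')
a=cv2.resize(im[165:265,145:245],(600,600),interpolation=cv2.INTER_CUBIC)
cv2.imwrite('pics/s3.png',cv2.convertScaleAbs(a,alpha=1.3,beta=25))
C=cal('scene')
for L in (.06,.066,.072):
    k=np.array([.5785,-.1005,.266-L]);y=np.array([-.656,.754,0])
    f=lambda X:np.round((proj(C,X)-[145,165]+.5)*6-.5)
    print(L,'hook bottom',f(k-[0,0,.113]),'tip',f(k+y*.009-[0,0,.094]),'arm/flange ctr',f(k-[0,0,.02]))
E
```

```text
5.25 [ 0.57875655 -0.10068345  0.36713374] [-3.23410285 -1.34019969 15.65336265] [0.02848059 0.88979029 0.16660785]
0.06 hook bottom [234. 402.] tip [236. 354.] arm/flange ctr [198. 256.]
0.066 hook bottom [236. 410.] tip [238. 363.] arm/flange ctr [200. 266.]
0.072 hook bottom [238. 419.] tip [241. 372.] arm/flange ctr [203. 276.]
```

View pics/s3.png

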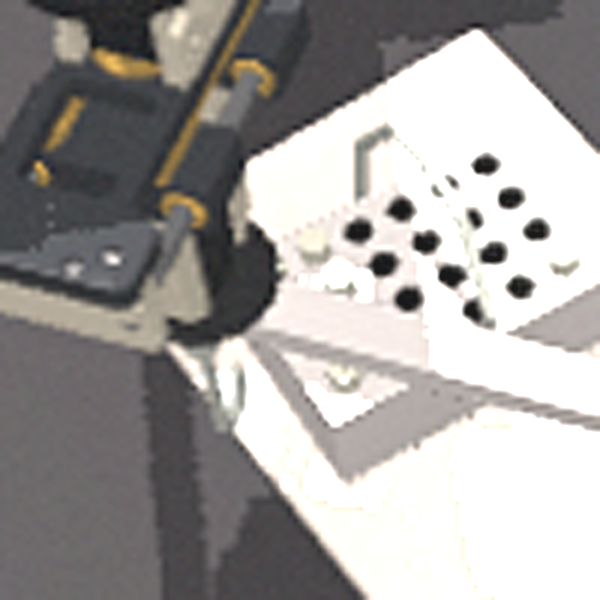

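The crop shows the hook at about (225,430) at its bottom with its tip at about (238,345), clear of the block. This fits lift ≈ 0.07, as does the 15.7 N force. I work out the arc next.

```bash
python3 - <<'E'
from h import *
o=monitor.get_obs();p=np.array(o['tcp_pos']);c=np.array([.7282,.0293]);d=p[:2]-c;r=np.hypot(*d);a0=np.arctan2(d[1],d[0])
a1=-np.pi+np.arcsin((.0293+.004)/r);print(r,a0,a1)
A=np.linspace(a0,a1,21);P=c+r*np.c_[np.cos(A),np.sin(A)]
D=np.diff(P,axis=0)/.15
for i in range(0,20,4): print(i,np.round(D[i:i+4].mean(0),3),round((A[1]-A[0])/np.pi,4))
E
```

```text
0.19808041587037648 -2.4255851369597545 -2.972676994003401
0 [-0.022  0.028] -0.0087
4 [-0.019  0.031] -0.0087
8 [-0.015  0.033] -0.0087
12 [-0.012  0.034] -0.0087
16 [-0.008  0.035] -0.0087
```

>>> arm_command(series=[0, 0, -0.0087, -0.022, 0.028, 0, 0, 0, 0, -0.0087, -0.022, 0.028, 0, 0, 0, 0, -0.0087, -0.022, 0.028, 0, 0, 0, 0, -0.0087, -0.022, 0.028, 0, 0, 0, 0, -0.0087, -0.019, 0.031, 0, 0, 0, 0, -0.0087, -0.019, 0.031, 0, 0, 0, 0, -0.0087, -0.019, 0.031, 0, 0, 0, 0, -0.0087, -0.019, 0.031, 0, 0, 0, 0, 0, 0, 0, 0, 0, 0, 0, 0, 0, 0, 0, 0])

```text
time_s: 6.35
tcp_pos: [0.5542, -0.0649, 0.3674]
orientation: [[0.878, 0.478, 0.004], [0.478, -0.878, -0.002], [0.003, 0.004, -1.0]]
wrist_force: [-3.0, -0.6, 14.6]
grip_width: 0.0252
finger_force: 30.0
```

>>> arm_command(series=[0, 0, -0.0087, -0.015, 0.033, 0, 0, 0, 0, -0.0087, -0.015, 0.033, 0, 0, 0, 0, -0.0087, -0.015, 0.033, 0, 0, 0, 0, -0.0087, -0.015, 0.033, 0, 0, 0, 0, -0.0087, -0.012, 0.034, 0, 0, 0, 0, -0.0087, -0.012, 0.034, 0, 0, 0, 0, -0.0087, -0.012, 0.034, 0, 0, 0, 0, -0.0087, -0.012, 0.034, 0, 0, 0, 0, 0, 0, 0, 0, 0, 0, 0, 0, 0, 0, 0, 0])

```text
time_s: 7.35
tcp_pos: [0.5381, -0.0245, 0.3672]
orientation: [[0.961, 0.276, 0.004], [0.276, -0.961, -0.001], [0.004, 0.002, -1.0]]
wrist_force: [-3.8, 0.2, 15.2]
grip_width: 0.0257
finger_force: 30.0
```

```bash
python3 - <<'E'
from h import *
o=monitor.get_obs();print(o['tcp_pos'],o['wrist_force'],o['torque'])
im=optics.grab_frame('scene')[165:265,150:250]
im=cv2.convertScaleAbs(im,alpha=.8)
cv2.imwrite('pics/s4.png',cv2.resize(im,(600,600),interpolation=cv2.INTER_CUBIC))
C=cal('scene');f=lambda X:np.round((proj(C,X)-[150,165]+.5)*6-.5).tolist()
k=np.array(o['tcp_pos'])-[0,0,.1718];k2=k.copy()
print('knob',k,'tip',f(k+[0,.009,-.094]),'bottom',f(k-[0,0,.113]),'bail',[f(p) for p in bail(.1)])
E
```

```text
[ 0.5380852  -0.0245074   0.36724067] [-3.80861228  0.20554344 15.16787132] [0.23377807 0.76454529 0.16311469]
knob [ 0.5380852  -0.0245074   0.19544067] tip [350.0, 216.0] bottom [335.0, 255.0] bail [[332.0, 212.0], [330.0, 141.0], [361.0, 125.0], [393.0, 159.0], [426.0, 211.0], [458.0, 312.0], [456.0, 381.0]]
```

View pics/s4.png

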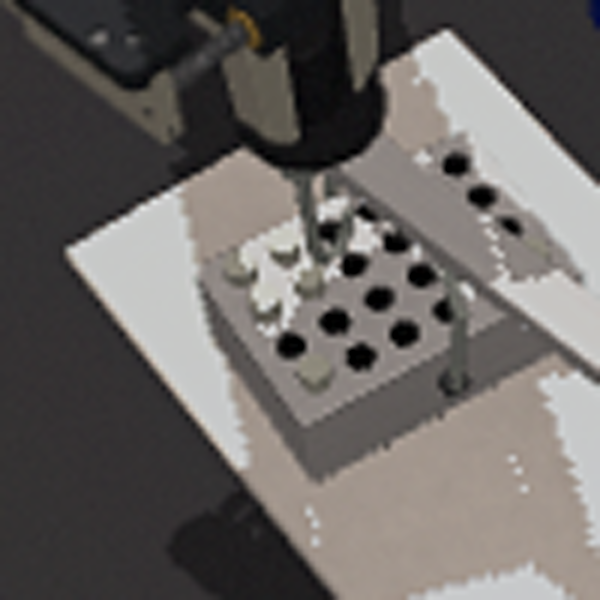

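The hook's bottom is at about (322,265) and its tip at about (345,208), as predicted, and it has not reached the bail yet. I move on to just short of the expected contact.

>>> arm_command(series=[0, 0, -0.0067, -0.006, 0.028, 0, 0, 0, 0, -0.0067, -0.006, 0.028, 0, 0, 0, 0, -0.0067, -0.005, 0.028, 0, 0, 0, 0, -0.0067, -0.005, 0.028, 0, 0, 0, 0, -0.0067, -0.004, 0.028, 0, 0, 0, 0, -0.0067, -0.004, 0.028, 0, 0, 0, 0, 0, 0, 0, 0, 0, 0, 0, 0, 0, 0, 0, 0, 0, 0, 0, 0, 0, 0, 0])

```text
time_s: 8.3
tcp_pos: [0.5332, 0.0006, 0.367]
orientation: [[0.988, 0.153, 0.003], [0.153, -0.988, -0.001], [0.003, 0.001, -1.0]]
wrist_force: [-5.2, -0.2, 15.4]
grip_width: 0.0255
finger_force: 30.0
```

>>> arm_command(series=[0, 0, -0.0016, -0.006, 0.007, 0, 0, 0, 0, 0, -0.006, 0, 0, 0, 0, 0, -0.0016, -0.001, 0.007, 0, 0, 0, 0, 0, 0, 0, 0, 0, 0, 0, -0.0016, -0.001, 0.007, 0, 0, 0, 0, 0, 0, 0, 0, 0, 0, 0, 0, 0, 0, 0, 0])

```text
time_s: 9.0
tcp_pos: [0.5321, 0.0037, 0.3675]
orientation: [[0.99, 0.137, 0.006], [0.138, -0.991, -0.001], [0.006, 0.002, -1.0]]
wrist_force: [-1.0, 1.1, 15.0]
grip_width: 0.0258
finger_force: 30.0
```

>>> arm_command(series=[0, 0, -0.0016, -0.001, 0.007, 0, 0, 0, 0, 0, 0, 0, 0, 0, 0, 0, -0.0016, -0.001, 0.007, 0, 0, 0, 0, 0, 0, 0, 0, 0, 0, 0, 0, 0, 0, 0, 0])

```text
time_s: 9.5
tcp_pos: [0.5318, 0.0058, 0.3675]
orientation: [[0.992, 0.127, 0.006], [0.127, -0.992, -0.001], [0.006, 0.002, -1.0]]
wrist_force: [0.5, 0.7, 15.0]
grip_width: 0.0255
finger_force: 30.0
```

>>> arm_command(series=[0, 0, -0.0016, -0.001, 0.007, 0, 0, 0, 0, 0, 0, 0, 0, 0, 0, 0, 0, 0, 0, 0, 0])

```text
time_s: 9.8
tcp_pos: [0.5317, 0.0068, 0.3675]
orientation: [[0.992, 0.122, 0.007], [0.122, -0.992, -0.001], [0.006, 0.002, -1.0]]
wrist_force: [-0.2, 0.2, 14.4]
grip_width: 0.0253
finger_force: 30.0
```

```bash
python3 - <<'E'
from h import *
for i in range(3):
    o=monitor.get_obs();print(o['tcp_pos'],o['wrist_force'],o['torque']); optics.grab_frame('top')
E
```

```text
[0.53170167 0.00681099 0.36749357] [-0.15713451  0.24944444 14.3828843 ] [0.20593894 0.38898981 0.00520892]
[0.53171482 0.00683262 0.3675041 ] [-1.2006701  -0.43606075 14.60610594] [ 0.21043608  0.3848228  -0.0133512 ]
[0.5316886  0.00682183 0.36750371] [-1.79585135  0.36295635 14.93153216] [0.21196728 0.3679867  0.07430572]
```

>>> arm_command(series=[0, 0, -0.0016, -0.001, 0.007, 0, 0, 0, 0, 0, 0, 0, 0, 0, 0, 0, 0, 0, 0, 0, 0])

```text
time_s: 10.25
tcp_pos: [0.5316, 0.0079, 0.3675]
orientation: [[0.993, 0.117, 0.007], [0.117, -0.993, -0.001], [0.006, 0.002, -1.0]]
wrist_force: [-0.2, -0.8, 15.6]
grip_width: 0.0255
finger_force: 30.0
```

>>> arm_command(series=[0, 0, -0.0016, -0.001, 0.006, 0, 0, 0, 0, 0, 0, 0, 0, 0, 0, 0, 0, 0, 0, 0, 0])

```text
time_s: 10.55
tcp_pos: [0.5315, 0.0088, 0.3675]
orientation: [[0.994, 0.112, 0.007], [0.112, -0.994, -0.001], [0.007, 0.002, -1.0]]
wrist_force: [-0.4, 1.3, 16.0]
grip_width: 0.0255
finger_force: 30.0
```

>>> arm_command(series=[0, 0, -0.0012, -0.001, 0.005, 0, 0, 0, 0, 0, 0, 0, 0, 0, 0, 0, 0, 0, 0, 0, 0])

```text
time_s: 10.85
tcp_pos: [0.5314, 0.0096, 0.3675]
orientation: [[0.994, 0.109, 0.007], [0.109, -0.994, -0.001], [0.007, 0.002, -1.0]]
wrist_force: [-0.5, 0.3, 15.4]
grip_width: 0.0258
finger_force: 30.0
```

```bash
cat > f.py <<'E'
from h import *
F=[]
for i in range(6):
    o=monitor.get_obs();F.append(np.r_[o['wrist_force'],o['torque']]); optics.grab_frame('top')
print(o['time_s'],o['tcp_pos'],np.round(np.mean(F,0),2),np.round(np.std(F,0),2))
E
python3 f.py
```

```text
11.1 [0.53134697 0.00952996 0.36755382] [-5.000e-02  5.000e-01  1.496e+01  2.200e-01  3.200e-01  1.000e-02] [0.3  0.41 0.37 0.03 0.02 0.02]
```

>>> arm_command(series=[0, 0, -0.0012, -0.001, 0.005, 0, 0, 0, 0, 0, 0, 0, 0, 0, 0, 0, 0, 0, 0, 0, 0])

```text
time_s: 11.45
tcp_pos: [0.5313, 0.0102, 0.3676]
orientation: [[0.994, 0.105, 0.007], [0.105, -0.994, -0.001], [0.007, 0.002, -1.0]]
wrist_force: [0.4, 0.2, 14.3]
grip_width: 0.0253
finger_force: 30.0
```

```bash
python3 f.py
```

```text
11.7 [0.53126152 0.01021093 0.36758587] [4.100e-01 1.000e-02 1.438e+01 1.700e-01 3.100e-01 6.000e-02] [0.22 0.53 0.4  0.03 0.03 0.06]
```

>>> arm_command(series=[0, 0, -0.0012, -0.001, 0.005, 0, 0, 0, 0, 0, 0, 0, 0, 0, 0, 0, 0, 0, 0, 0, 0])

```text
time_s: 12.05
tcp_pos: [0.5312, 0.0106, 0.3676]
orientation: [[0.995, 0.101, 0.007], [0.101, -0.995, -0.002], [0.007, 0.003, -1.0]]
wrist_force: [0.5, -0.9, 15.1]
grip_width: 0.0255
finger_force: 30.0
```

```bash
python3 f.py
```

```text
12.3 [0.53121933 0.01062742 0.36761591] [ 0.85 -1.61 14.88 -0.03  0.3   0.13] [0.25 0.48 0.5  0.01 0.02 0.02]
```

>>> arm_command(series=[0, 0, -0.0012, -0.001, 0.005, 0, 0, 0, 0, 0, 0, 0, 0, 0, 0, 0, 0, 0, 0, 0, 0])

```text
time_s: 12.65
tcp_pos: [0.5311, 0.0112, 0.3676]
orientation: [[0.995, 0.098, 0.008], [0.098, -0.995, -0.002], [0.007, 0.003, -1.0]]
wrist_force: [0.7, -2.3, 14.3]
grip_width: 0.0254
finger_force: 30.0
```

```bash
python3 f.py
```

```text
12.9 [0.53112742 0.01121563 0.36762168] [ 0.9  -2.47 14.71 -0.12  0.28  0.17] [0.52 0.26 0.22 0.03 0.02 0.03]
```

Contact: the side force came up to about -2.5 N at y ≈ 0.0105, so the bar lies at y ≈ 0.0076. I back off about 3 mm to centre it in the hook.

>>> arm_command(series=[0, 0, 0.0025, 0.001, -0.012, 0, 0, 0, 0, 0.0025, 0.001, -0.012, 0, 0, 0, 0, 0, 0, 0, 0, 0, 0, 0, 0, 0, 0, 0, 0])

```text
time_s: 13.35
tcp_pos: [0.5314, 0.0081, 0.3676]
orientation: [[0.994, 0.113, 0.008], [0.113, -0.994, -0.001], [0.007, 0.002, -1.0]]
wrist_force: [1.0, 0.2, 15.0]
grip_width: 0.0257
finger_force: 30.0
```

View pics/s5.png

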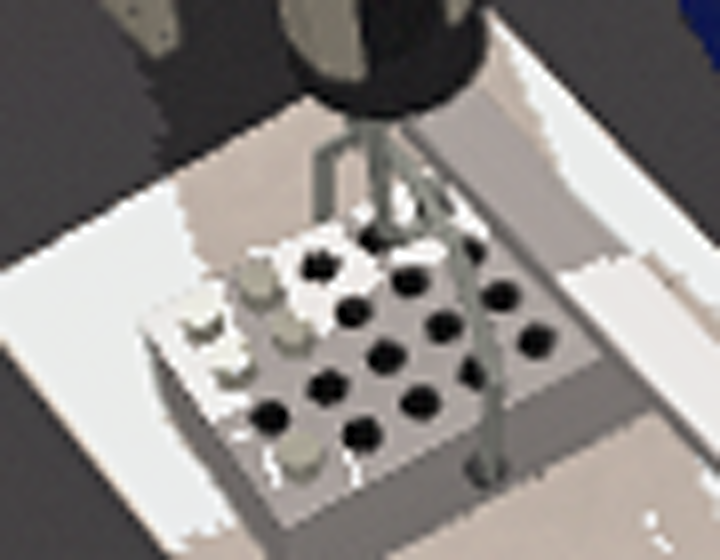

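The shank is at (378,190), on the near side of the bail's bar, and the tip at (425,205) is beyond it. I raise slowly and watch the force.

>>> arm_command(series=[0, 0, 0, 0, 0, 0.012, 0, 0, 0, 0, 0, 0, 0.012, 0, 0, 0, 0, 0, 0, 0.012, 0, 0, 0, 0, 0, 0, 0.012, 0, 0, 0, 0, 0, 0, 0.012, 0, 0, 0, 0, 0, 0, 0.012, 0, 0, 0, 0, 0, 0, 0.012, 0, 0, 0, 0, 0, 0, 0.012, 0, 0, 0, 0, 0, 0, 0.012, 0, 0, 0, 0, 0, 0, 0.012, 0, 0, 0, 0, 0, 0, 0, 0])

```text
time_s: 14.85
tcp_pos: [0.5313, 0.0082, 0.3859]
orientation: [[0.994, 0.113, 0.008], [0.113, -0.994, -0.001], [0.008, 0.002, -1.0]]
wrist_force: [1.0, 0.3, 14.4]
grip_width: 0.0263
finger_force: 30.0
```

```bash
python3 f.py
```

```text
15.1 [0.53131955 0.00820942 0.38576804] [ 0.94  0.66 14.96  0.24  0.24  0.11] [0.59 0.56 0.48 0.03 0.04 0.02]
```

Clean so far, with no side force. I continue gently through the take-up, expected after about 12 mm more.

>>> arm_command(series=[0, 0, 0, 0, 0, 0.01, 0, 0, 0, 0, 0, 0, 0.01, 0, 0, 0, 0, 0, 0, 0.01, 0, 0, 0, 0, 0, 0, 0.01, 0, 0, 0, 0, 0, 0, 0.01, 0, 0, 0, 0, 0, 0, 0.008, 0, 0, 0, 0, 0, 0, 0.008, 0, 0, 0, 0, 0, 0, 0.008, 0, 0, 0, 0, 0, 0, 0.008, 0, 0, 0, 0, 0, 0, 0.008, 0, 0, 0, 0, 0, 0, 0.008, 0, 0, 0, 0, 0, 0, 0, 0])

```text
time_s: 16.4
tcp_pos: [0.5314, 0.0083, 0.3991]
orientation: [[0.994, 0.113, 0.007], [0.113, -0.994, -0.0], [0.007, 0.001, -1.0]]
wrist_force: [3.5, 0.5, 7.3]
grip_width: 0.0257
finger_force: 30.0
```

>>> arm_command(series=[0, 0, 0, 0, 0, 0.008, 0, 0, 0, 0, 0, 0, 0.008, 0, 0, 0, 0, 0, 0, 0.008, 0, 0, 0, 0, 0, 0, 0.008, 0, 0, 0, 0, 0, 0, 0, 0])

```text
time_s: 16.9
tcp_pos: [0.5314, 0.0083, 0.4039]
orientation: [[0.994, 0.113, 0.007], [0.113, -0.994, -0.0], [0.007, 0.001, -1.0]]
wrist_force: [4.5, 0.9, 6.6]
grip_width: 0.0256
finger_force: 30.0
```

The upward pull dropped from 15 to 6.6 N, so the block's 8.4 N now hangs on the hook. I keep rising.

>>> arm_command(series=[0, 0, 0, 0, 0, 0.01, 0, 0, 0, 0, 0, 0, 0.01, 0, 0, 0, 0, 0, 0, 0.01, 0, 0, 0, 0, 0, 0, 0.01, 0, 0, 0, 0, 0, 0, 0.01, 0, 0, 0, 0, 0, 0, 0.01, 0, 0, 0, 0, 0, 0, 0.01, 0, 0, 0, 0, 0, 0, 0.01, 0, 0, 0, 0, 0, 0, 0.01, 0, 0, 0, 0, 0, 0, 0.01, 0, 0, 0, 0, 0, 0, 0.01, 0, 0, 0, 0, 0, 0, 0, 0])

```text
time_s: 18.1
tcp_pos: [0.5314, 0.0083, 0.4203]
orientation: [[0.994, 0.113, 0.007], [0.113, -0.994, -0.0], [0.007, 0.001, -1.0]]
wrist_force: [4.2, 0.7, 6.7]
grip_width: 0.0253
finger_force: 30.0
```

>>> arm_command(series=[0, 0, 0, 0, 0, 0.01, 0, 0, 0, 0, 0, 0, 0.01, 0, 0, 0, 0, 0, 0, 0.01, 0, 0, 0, 0, 0, 0, 0.01, 0, 0, 0, 0, 0, 0, 0.01, 0, 0, 0, 0, 0, 0, 0.01, 0, 0, 0, 0, 0, 0, 0.01, 0, 0, 0, 0, 0, 0, 0.01, 0, 0, 0, 0, 0, 0, 0.01, 0, 0, 0, 0, 0, 0, 0.01, 0, 0, 0, 0, 0, 0, 0, 0])

```text
time_s: 19.2
tcp_pos: [0.5314, 0.0083, 0.4353]
orientation: [[0.994, 0.113, 0.007], [0.113, -0.994, -0.0], [0.007, 0.001, -1.0]]
wrist_force: [5.4, 1.1, 5.5]
grip_width: 0.025
finger_force: 30.0
```

>>> arm_command(series=[0, 0, 0, 0, 0, 0.007, 0, 0, 0, 0, 0, 0, 0.007, 0, 0, 0, 0, 0, 0, 0.007, 0, 0, 0, 0, 0, 0, 0, 0, 0, 0, 0, 0, 0, 0, 0])

```text
time_s: 19.7
tcp_pos: [0.5315, 0.0083, 0.4377]
orientation: [[0.994, 0.113, 0.006], [0.113, -0.994, 0.0], [0.006, 0.001, -1.0]]
wrist_force: [6.7, 1.7, 2.0]
grip_width: 0.0252
finger_force: 30.0
```

The vertical force has fallen to 2 N, so the arm is at its upper stop. I relieve the radial preload, then open.

>>> arm_command(series=[0, 0, 0, 0.009, 0.001, 0, 0, 0, 0, 0, 0.009, 0.001, 0, 0, 0, 0, 0, 0, 0, 0, 0, 0, 0, 0, 0, 0, 0, 0.3, 0, 0, 0, 0, 0, 0, 0.4, 0, 0, 0, 0, 0, 0, 0.6, 0, 0, 0, 0, 0, 0, 0.8, 0, 0, 0, 0, 0, 0, 1, 0, 0, 0, 0, 0, 0, 1, 0, 0, 0, 0, 0, 0, 1, 0, 0, 0, 0, 0, 0, 1, 0, 0, 0, 0, 0, 0, 1])

```text
time_s: 20.9
tcp_pos: [0.5328, 0.0086, 0.4364]
orientation: [[0.994, 0.113, 0.0], [0.113, -0.994, -0.0], [0.0, 0.0, -1.0]]
wrist_force: [0.9, -0.4, 1.4]
grip_width: 0.0873
finger_force: 0.5
```

>>> arm_command(series=[0, 0, 0, 0, 0, 0, 1, 0, 0, 0, 0, 0, 0.1, 1, 0, 0, 0, 0, 0, 0.1, 1, 0, 0, 0, 0, 0, 0.1, 1, 0, 0, 0, 0, 0, 0.1, 1, 0, 0, 0, 0, 0, 0.1, 1, 0, 0, 0, 0, 0, 0, 1, 0, 0, 0, 0, 0, 0, 1, 0, 0, 0, 0, 0, 0, 1, 0, 0, 0, 0, 0, 0, 1, 0, 0, 0, 0, 0, 0, 1, 0, 0, 0, 0, 0, 0, 1])

```text
time_s: 22.1
tcp_pos: [0.5328, 0.0085, 0.511]
orientation: [[0.994, 0.113, -0.001], [0.113, -0.994, 0.0], [-0.001, -0.0, -1.0]]
wrist_force: [0.9, 0.4, -0.2]
grip_width: 0.0928
finger_force: 0.0
```

```bash
python3 f.py; python3 - <<'E'
from h import *
im=optics.grab_frame('scene')[140:260,140:300]
cv2.imwrite('pics/s6.png',cv2.resize(cv2.convertScaleAbs(im,alpha=.9,beta=10),(800,600),interpolation=cv2.INTER_CUBIC))
E
```

```text
22.35 [0.5328068  0.00857232 0.51139451] [-0.07 -0.24  0.24  0.03 -0.02  0.  ] [0.62 0.39 0.49 0.02 0.02 0.04]
```

View pics/s6.png

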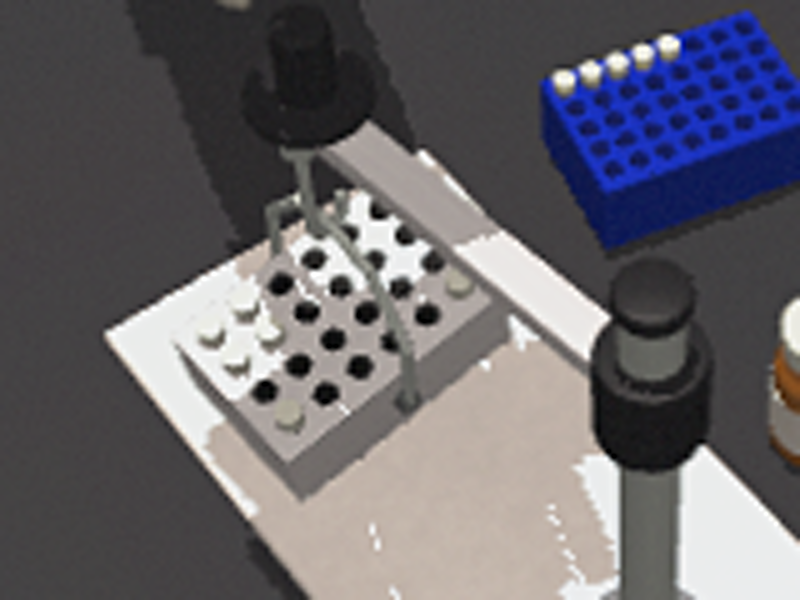

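The block hangs from the hook at (315,225), level and clear of the plate; the knob at (305,60) is free and the arm is up. I let it settle, then hand in.

>>> arm_command(series=[0, 0, 0, 0, 0, 0, 1, 0, 0, 0, 0, 0, 0, 1, 0, 0, 0, 0, 0, 0, 1, 0, 0, 0, 0, 0, 0, 1, 0, 0, 0, 0, 0, 0, 1, 0, 0, 0, 0, 0, 0, 1, 0, 0, 0, 0, 0, 0, 1, 0, 0, 0, 0, 0, 0, 1, 0, 0, 0, 0, 0, 0, 1, 0, 0, 0, 0, 0, 0, 1, 0, 0, 0, 0, 0, 0, 1, 0, 0, 0, 0, 0, 0, 1])

```text
time_s: 23.7
tcp_pos: [0.5328, 0.0085, 0.5114]
orientation: [[0.994, 0.113, 0.0], [0.113, -0.994, -0.0], [0.0, 0.0, -1.0]]
wrist_force: [-0.4, -0.1, 0.2]
grip_width: 0.0933
finger_force: 0.0
```

```bash
python3 - <<'E'
from h import *
I=[optics.grab_frame('scene')[165:245,170:250].astype(np.float32).mean(2) for _ in range(8)]
m=[max(abs(x) for x in cv2.phaseCorrelate(I[0],i)[0]) for i in I[1:]];print(np.round(m,3))
if max(m)<.5: print(manip.job_done())
E
```

```text
[0.002 0.002 0.014 0.007 0.013 0.007 0.015]
the job is handed in; nothing more can be done
None
```

The job is handed in at about 24 s: the block hung still on the hook, with the arm fully up and the gripper clear above the knob; no verdict was returned.

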